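# Set out the printed pot series by height

### The job

Set up the display of the four green 3D-printed pots: stand them upright on the row of cork coasters, one centred on each, in order of height, with the shortest next to the little brown-roofed house and the tallest at the far end of the row. Let go of them all and leave them standing.

Things in the scene. Friction and masses are not known exactly. Their poses are not given: they have to be found in the camera images.
- pot_1: The shortest and narrowest of four loose, open-topped, straight-walled round pots 3D-printed in the same lime-green plastic: 30 mm outer diameter, 40 mm tall, wall 3 mm, about 30 g (mass varies). Stands upright on the table. Origin: centre of its underside; z is up along its axis.
- pot_2: The second shortest of four loose, open-topped, straight-walled round pots 3D-printed in the same lime-green plastic: 37 mm outer diameter, 52 mm tall, wall 3 mm, about 45 g (mass varies). Stands upright on the table. Origin: centre of its underside; z is up along its axis.
- pot_3: The second tallest of four loose, open-topped, straight-walled round pots 3D-printed in the same lime-green plastic: 44 mm outer diameter, 64 mm tall, wall 3 mm, about 60 g (mass varies). Stands upright on the table. Origin: centre of its underside; z is up along its axis.
- pot_4: The tallest and widest of four loose, open-topped, straight-walled round pots 3D-printed in the same lime-green plastic: 51 mm outer diameter, 76 mm tall, wall 3 mm, about 80 g (mass varies). Stands upright on the table. Origin: centre of its underside; z is up along its axis.
- coaster_a: Round cork coaster, 62 mm diameter, 4 mm thick, fixed on a pale wooden display board (450 x 88 x 8 mm): an end coaster of the row. Four alike in a straight row a, b, c, d, 75 mm between centres. Origin: centre of its underside, 8 mm above the table (its top is at 12 mm); y points along the row from a to d, x across the board away from the robot.
- coaster_b: Round cork coaster, 62 mm diameter, 4 mm thick, fixed on a pale wooden display board (450 x 88 x 8 mm): next to coaster_a. Four alike in a straight row a, b, c, d, 75 mm between centres. Origin: centre of its underside, 8 mm above the table (its top is at 12 mm); y points along the row from a to d, x across the board away from the robot.
- coaster_c: Round cork coaster, 62 mm diameter, 4 mm thick, fixed on a pale wooden display board (450 x 88 x 8 mm): next to coaster_d. Four alike in a straight row a, b, c, d, 75 mm between centres. Origin: centre of its underside, 8 mm above the table (its top is at 12 mm); y points along the row from a to d, x across the board away from the robot.
- coaster_d: Round cork coaster, 62 mm diameter, 4 mm thick, fixed on a pale wooden display board (450 x 88 x 8 mm): the other end coaster of the row. Four alike in a straight row a, b, c, d, 75 mm between centres. Origin: centre of its underside, 8 mm above the table (its top is at 12 mm); y points along the row from a to d, x across the board away from the robot.
- house: Small white printed model house with a terracotta-brown gabled roof, 44 x 42 mm, 50 mm high, fixed on the board in line with the row, about 75 mm beyond one end coaster: beyond coaster_a at some starts, beyond coaster_d at others. A white cone-shaped tree, 50 mm high, is at the other end. Origin: centre of its underside, 8 mm above the table.
There are look-alikes about, which are no part of the job. What is shaped like the pot_4 but black or purple is not meant. Leave any purple look-alike of the pot_1 alone.

How it is judged:
By the outcome, as a careful person would: the job done as asked, in the order asked, and still so for the second after the job is handed in, with the robot touching nothing.
It also fails if it takes over 109 s, if anything falls off the work surface, if the arm or the gripper's body presses on something with over 40 N, if the wrist force passes 120 N, or if a joint passes its speed limit or range.

### The arm

A 6-joint arm with a two-finger parallel gripper is mounted at the origin on the work surface. World frame = base frame: x ahead of the robot, y to its left, z up, the work surface at z = 0. Lengths are in m, angles in degrees, forces in N, time in s.
With the tool pointing down it reaches from about 0.375 to 0.975 m from the base axis. Payload 3.8 kg.
Tool frame: the origin (TCP) lies midway between the tips of the shut fingers; the grasp point (between the pads) lies arm.grasp_offset behind it (arm.grasp_offset is the distance from the TCP to the grasp point, in m); z points along the fingers, y is the line along which they close (so a half turn about z gives the same grasp; the last joint's range is limited). The gripper opens to 88 mm and grips with 3 to 60 N. Pads are 18 mm wide; open, the fingers measure 123 mm over their backs; the gripper's body (75 mm by 187 mm) begins 45 mm behind the grasp point.
Start: joints at [-74.364, 15.12, 91.902, -0, 72.978, -2.114], TCP at [0.206, -0.643, 0.239] pointing down, gripper open.
Joint ranges: [-150.88, 150.88], [-54.13, 125.18], [17.81, 147.31], [-75.09, 255.09], [0, 152.58], [-146.25, 146.25]. Speed limits (degrees/s): [147.25, 147.25, 180, 180, 180, 180].

### API

Orientations are given as [roll, pitch, yaw] about the fixed x, y, z axes, in that order (R = Rz(yaw) Ry(pitch) Rx(roll)).
In Python, from bench import arm, capture gives the robot as it stands.
- The arm moves only by the tool step_arm, never from a script. Its argument "deltas" is one flat list of numbers, 5 for each row, row after row: the shift along the world's x, y, z in mm, then the turn about the world's z in degrees, then the finger opening in mm, from 0 to 88.1. In form: [x, y, z, roll, grip, x, y, z, roll, grip, ...]. A call has 1 to 12 rows; each row is the pose to reach, as a shift and turn from the pose commanded when the call began; what a row does not reach only later rows make up. A row lasts 1/10 s, in which the tool goes at most 50 mm and 8.59 degrees, less where a joint would pass 70% of its speed; a pose out of reach is approached as far as the arm can. A call with a gripper value outside its range is refused whole. The fingers move at their own pace and stop on an object; the grip force is fixed at half the most. Time passes only in rows, so rows that repeat a pose let the fingers close. It gives the time, the measured TCP pose, the force, the opening and the grip force at its end, in the units of the state.
- arm.get_obs(): the state, without advancing time (a new reading comes with each control period).
- capture(name): name is "scene" or "top" or "wrist"; returns a dict with "color" (480x640x3 uint8, blue, green, red), "range_z" (480x640 float32, m along the optical axis (not along the pixel's ray), 0 where there is no reading), "camera_matrix" (3x3 intrinsics, pixels), "cam_to_world" (4x4, takes a point from camera to world coordinates); the wrist camera has in their place "mount" (4x4, takes a point from camera to tool coordinates, whose origin is the TCP and whose axes are the flange's). Camera axes: x right, y down, z forward; pixel columns grow to the right and rows downward; lengths in m; the calibration is good to about 2 mm. A picture is of the moment at which its call begins: read the wrist's pose just before it.
- arm.close_job(): hands the job in; it is judged then, once.
The state is a dict: "time": time; "qpos": joint angles; "joint_vel": joint speeds; "joint_torque": joint torques, N m; "position": TCP position; "eef_rot": TCP orientation; "wrist_force": force on the tool from outside, world axes, zero at the start; "ft_torque": the same for the moment, N m; "gripper_width": finger opening in m; "gripper_force": force on a finger pad.
Only numpy, scipy, OpenCV 4.12 (cv2) and the standard library are available. Lean on these libraries where they do the work, as an engineer would, in place of code of your own. Each camera call takes 0.05 s, during which the arm holds its last target. There are 200 camera calls.

## Working session

There is one attempt and no reset: what is moved stays moved. The work goes in short steps, Python scripts to look and compute and a tool call to move; the robot and the scene stay as the last step left them, time stands still between calls to the robot, and variables do not carry over. Pictures are saved under pics/ and viewed, at most 14 in all, crops included, and the job is handed in when it is done.

Besides the shell and the picture viewer there is one more tool, called after ">>>" as a command line: name --argument value ..., lists and objects as JSON in quotes. step_arm: Moves the arm, as the interface text tells. Its arguments: {"type":"object","properties":{"deltas":{"type":"array"}},"required":["deltas"]}

```bash
mkdir -p pics; cat > h.py <<'E'
import numpy as np, cv2
from bench import arm, capture
def snap(n,f):
    c=capture(n); cv2.imwrite('pics/'+f,c['color']); np.savez('pics/'+f[:-4]+'.npz',**{k:np.asarray(v) for k,v in c.items()}); return c
E
python3 - <<'E'
from h import *
o=arm.get_obs(); print(o['position'],o['eef_rot'],o['gripper_width'],arm.grasp_offset,o['time'])
a=snap('top','top0.png'); b=snap('scene','scene0.png')
for c in(a,b): print(c['camera_matrix'],c['cam_to_world'])
E
```

```text
[ 0.20559361 -0.64220738  0.23742393] [-1.79875925e+02 -4.43671142e-03  1.77495127e+01] 0.08823977902080746 0.0187 0.0
[[482.20872918   0.         314.80238808]
 [  0.         482.20872918 243.05477759]
 [  0.           0.           1.        ]] [[-0.01397196 -0.98879351  0.14863435  0.33340467]
 [-0.99940481  0.0184988   0.02911742 -0.00107773]
 [-0.03154067 -0.14813906 -0.98846346  0.85979001]
 [ 0.          0.          0.          1.        ]]
[[615.31599558   0.         320.67328893]
 [  0.         615.31599558 251.45448413]
 [  0.           0.           1.        ]] [[-0.77103786  0.34713927 -0.53384919  1.07237491]
 [ 0.63645038  0.44744849 -0.62826806  0.72889622]
 [ 0.0207735  -0.82418698 -0.56593665  0.68890245]
 [ 0.          0.          0.          1.        ]]
```

View pics/top0.png

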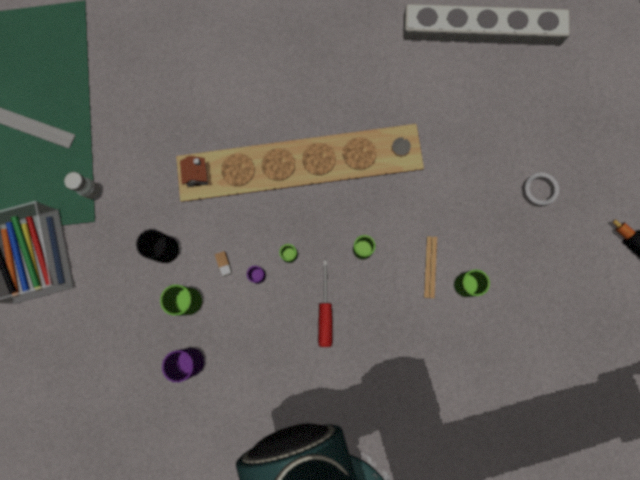

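View pics/scene0.png

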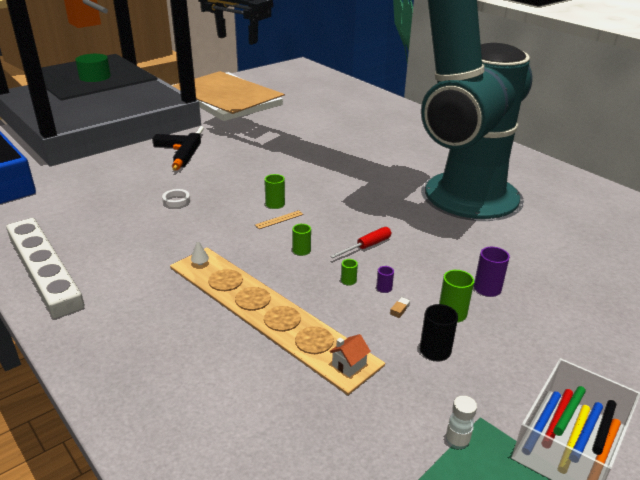

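The candidates in the top view:
- **Green pots:** (289,253) smallest, (364,246), (474,284), and (178,300) largest.
- **Look-alikes:** small purple at (257,274), tall black at (157,246), tall purple at (180,366). There is also a green cylinder in the printer, at scene (93,67), which is off the table.
- **Board:** house at (194,171), coasters at (239,169), (279,164), (319,158) and (359,153), and the tree at (402,147).

Next I'll measure these.

```bash
cat >> h.py <<'E'
def cloud(c,T=None):
    K=c['camera_matrix']; T=c['cam_to_world'] if T is None else T; d=c['range_z']
    v,u=np.mgrid[:480,:640]; P=np.stack([(u-K[0,2])*d/K[0,0],(v-K[1,2])*d/K[1,1],d],-1)
    return P@T[:3,:3].T+T[:3,3]
def ray(c,u,v,z,T=None):
    K=c['camera_matrix']; T=c['cam_to_world'] if T is None else T
    r=T[:3,:3]@np.array([(u-K[0,2])/K[0,0],(v-K[1,2])/K[1,1],1]); return T[:3,3]+r*(z-T[2,3])/r[2]
def blobs(m,amin):
    n,l,s,ce=cv2.connectedComponentsWithStats(m.astype(np.uint8)); return [(l==i,s[i],ce[i]) for i in range(1,n) if s[i,4]>amin]
def green(c):
    h=cv2.cvtColor(c['color'],cv2.COLOR_BGR2HSV); return cv2.inRange(h,(35,130,50),(60,255,255))>0
E
cat > m.py <<'E'
from h import *
for n in('top0','scene0'):
    c=np.load(f'pics/{n}.npz'); W=cloud(c); print(n)
    for m,s,ce in blobs(green(c),60):
        p=W[m&(c['range_z']>0)]; zt=np.percentile(p[:,2],97); q=p[p[:,2]>zt-.006]
        (x,y),r=cv2.minEnclosingCircle(q[:,:2].astype(np.float32))
        print('green',ce.round(),s[4],'ztop',zt.round(4),'xy',round(x,4),round(y,4),'r',round(r,4))
    h=cv2.cvtColor(c['color'],cv2.COLOR_BGR2HSV)
    for u,v in ([(239,169),(279,164),(319,158),(359,153)] if n=='top0' else [(315,339),(282,317),(253,298),(226,280)]):
        print(h[v,u],ray(c,u,v,.012).round(4),W[v,u].round(4))
    print(h[178,260] if n=='top0' else h[365,370])
E
python3 m.py
python3 - <<'E'
import cv2;i=cv2.imread('pics/top0.png')[120:390,130:500];cv2.imwrite('pics/c0.png',cv2.resize(i,None,fx=2,fy=2,interpolation=2))
E
```

```text
top0
green [363. 247.] 308 ztop 0.0526 xy 0.4479 -0.0596 r 0.0172
green [288. 253.] 196 ztop 0.0412 xy 0.4409 0.07 r 0.0136
green [472. 283.] 381 ztop 0.0652 xy 0.3828 -0.2387 r 0.0215
green [180. 300.] 454 ztop 0.0768 xy 0.3616 0.2507 r 0.0247
[ 16 125 129] [0.6005 0.1607 0.012 ] [0.6006 0.1608 0.0116]
[ 15 124 134] [0.6082 0.0873 0.012 ] [0.6087 0.0875 0.0106]
[ 15 122 134] [0.6178 0.014  0.012 ] [0.6177 0.014  0.0122]
[ 16 119 139] [ 0.6255 -0.0591  0.012 ] [ 0.6243 -0.0589  0.0154]
[ 17 106 154]
scene0
green [274. 191.] 596 ztop 0.0646 xy 0.3861 -0.2416 r 0.0246
green [301. 239.] 512 ztop 0.0534 xy 0.4513 -0.0603 r 0.0206
green [349. 271.] 362 ztop 0.0413 xy 0.4435 0.0697 r 0.0169
green [457. 291.] 1177 ztop 0.0771 xy 0.3881 0.2708 r 0.0585
[ 18 150 217] [0.5996 0.1638 0.012 ] [0.6007 0.1652 0.0137]
[ 17 150 218] [0.609  0.0876 0.012 ] [0.6095 0.0883 0.0128]
[ 17 151 208] [0.6185 0.0157 0.012 ] [0.6193 0.0169 0.0132]
[ 17 154 204] [ 0.6276 -0.0573  0.012 ] [ 0.6259 -0.0602  0.0095]
[ 20 129 241]
```

View pics/c0.png

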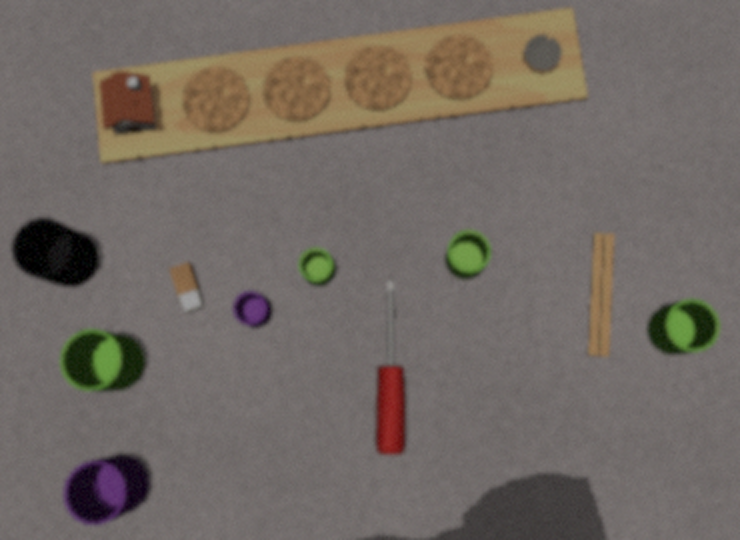

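The crop confirms the four green pots are the right ones. The house is at the +y end, so the shortest pot goes on the coaster at about (0.600, 0.163). I'll move to an overview pose.

>>> step_arm --deltas '[280,690,110,79,60,280,690,110,79,60,280,690,110,79,60,280,690,110,79,60,280,690,110,79,60,280,690,110,79,60,280,690,110,79,60,280,690,110,79,60,280,690,110,79,60,280,690,110,79,60,280,690,110,79,60,280,690,110,79,60]'

```text
time: 1.3
position: [0.429, -0.0908, 0.3265]
eef_rot: [180.0, 0.0, 96.7]
wrist_force: [1.4, -0.7, -0.2]
gripper_width: 0.0595
gripper_force: 0.0
```

>>> step_arm --deltas '[0,0,0,0,60,0,0,0,0,60]'

```text
time: 1.5
position: [0.429, -0.0917, 0.3262]
eef_rot: [-180.0, 0.0, 97.0]
wrist_force: [0.3, 1.1, 0.1]
gripper_width: 0.0598
gripper_force: 0.0
```

>>> step_arm --deltas '[70,150,70,0,60,70,150,70,0,60,70,150,70,0,60,70,150,70,0,60,70,150,70,0,60,70,150,70,0,60,70,150,70,0,60]'

```text
time: 2.2
position: [0.4982, 0.0551, 0.3951]
eef_rot: [-179.9, 0.0, 96.6]
wrist_force: [-0.3, 0.4, 0.9]
gripper_width: 0.0603
gripper_force: 0.0
```

```bash
cat >> h.py <<'E'
from scipy.spatial.transform import Rotation as R
def wrist(f):
    o=arm.get_obs(); c=snap('wrist',f); T=np.eye(4); T[:3,:3]=R.from_euler('xyz',o['eef_rot'],degrees=True).as_matrix(); T[:3,3]=o['position']
    return o,c,T@c['mount']
E
python3 - <<'E'
from h import *
o,c,T=wrist('w0.png'); print(o['position'],o['eef_rot'],c['mount'].round(3)); np.save('pics/w0T.npy',T)
E
```

```text
[0.49821069 0.05510775 0.39512329] [-1.79865787e+02  3.81761354e-02  9.66075591e+01] [[ 0.001 -0.964 -0.267  0.069]
 [ 1.     0.001  0.001 -0.001]
 [-0.    -0.267  0.964 -0.146]
 [ 0.     0.     0.     1.   ]]
```

View pics/w0.png

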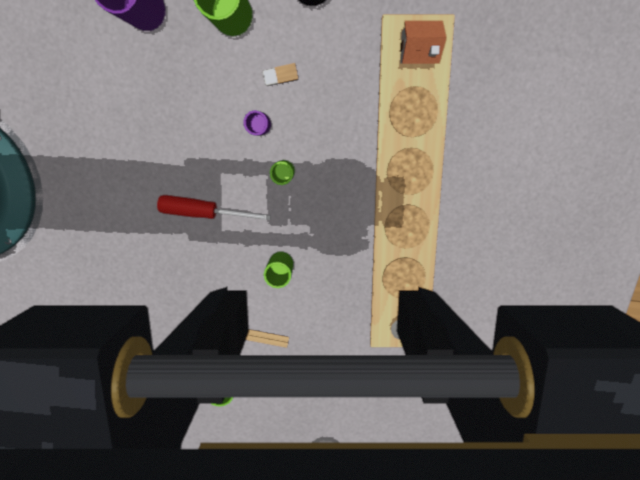

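The wrist view shows the house at (423,43), and the coasters at (414,111), (410,171), (407,226) and (404,277). pot_1 is at (282,172), pot_2 at (279,269) and pot_4 is partly visible at (222,10). I'll measure these now.

```bash
cat > m2.py <<'E'
from h import *
c=np.load('pics/w0.npz'); T=np.load('pics/w0T.npy'); W=cloud(c,T)
for m,s,ce in blobs(green(c),60):
    p=W[m&(c['range_z']>0)]; zt=np.percentile(p[:,2],97); q=p[p[:,2]>zt-.006]
    (x,y),r=cv2.minEnclosingCircle(q[:,:2].astype(np.float32)); print('green',ce.round(),s[4],zt.round(4),round(x,4),round(y,4),round(r,4))
# rectify the board plane z=.012 at 0.5 mm/px, then Hough circles r=62px
def circ(c,T,n):
    K=c['camera_matrix']; Ti=np.linalg.inv(T)
    g=np.array([[.52,-.12],[.72,-.12],[.72,.22],[.52,.22]]); P=np.c_[g,np.full(4,.012)]@Ti[:3,:3].T+Ti[:3,3]
    uv=P@K.T; uv=(uv[:,:2]/uv[:,2:]).astype(np.float32); dst=((g-[.52,-.12])*2000).astype(np.float32)
    H=cv2.getPerspectiveTransform(uv,dst); im=cv2.warpPerspective(c['color'],H,(400,680))
    b=cv2.GaussianBlur(cv2.cvtColor(im,cv2.COLOR_BGR2HSV)[...,0]*0+cv2.split(im)[1],(0,0),5)
    ci=cv2.HoughCircles(b,cv2.HOUGH_GRADIENT,1,120,param1=40,param2=8,minRadius=57,maxRadius=66)
    for x,y,r in ci[0][:8]: print(n,(x/2000+.52).round(4),(y/2000-.12).round(4),r/2)
circ(c,T,'wrist')
for n in('top0','scene0'): c=np.load(f'pics/{n}.npz'); circ(c,c['cam_to_world'],n)
E
python3 m2.py
```

```text
green [227.  14.] 1435 0.0767 0.3637 0.2439 0.0239
green [282. 172.] 444 0.0411 0.4431 0.0703 0.0144
green [279. 270.] 764 0.0529 0.4506 -0.0608 0.0181
green [223. 402.] 70 0.4408 0.4718 0.057 0.0162
wrist 0.5357 -0.0058 31.05
wrist 0.5942 0.0488 31.55Traceback (most recent call last):
  File "m2.py", line 16, in <module>
    for n in('top0','scene0'): c=np.load(f'pics/{n}.npz'); circ(c,c['cam_to_world'],n)
                                                           ~~~~^^^^^^^^^^^^^^^^^^^^^^^
  File "m2.py", line 14, in circ
    for x,y,r in ci[0][:8]: print(n,(x/2000+.52).round(4),(y/2000-.12).round(4),r/2)
                 ~~^^^
TypeError: 'NoneType' object is not subscriptable
```

```bash
cat > m3.py <<'E'
from h import *
for n in('scene0','top0','w0'):
    c=np.load(f'pics/{n}.npz'); T=np.load('pics/w0T.npy') if n=='w0' else c['cam_to_world']
    lab=cv2.GaussianBlur(cv2.cvtColor(c['color'],cv2.COLOR_BGR2LAB),(0,0),1.5); h=cv2.cvtColor(lab,cv2.COLOR_LAB2BGR); h=cv2.cvtColor(h,cv2.COLOR_BGR2HSV)
    board=(cv2.inRange(h,(8,60,60),(30,255,255))>0)
    # orange-ness: a-channel (red) of cork exceeds that of wood
    m=board&(cloud(c,T)[...,2]<.022); W=cloud(c,T); m&=(W[...,0]>.53)&(W[...,0]<.69)&(W[...,1]>-.12)&(W[...,1]<.2)
    hue=h[...,0].astype(int); t,_=cv2.threshold(lab[...,1][m].reshape(-1,1),0,255,cv2.THRESH_OTSU)
    k=(m&(lab[...,1]>t)).astype(np.uint8)*255; k=cv2.morphologyEx(k,cv2.MORPH_OPEN,np.ones((5,5))) ; k=cv2.morphologyEx(k,cv2.MORPH_CLOSE,np.ones((5,5)))
    cv2.imwrite(f'pics/k_{n}.png',k)
    for q in cv2.findContours(k,cv2.RETR_EXTERNAL,cv2.CHAIN_APPROX_NONE)[0]:
        if cv2.contourArea(q)<200: continue
        P=np.array([ray(c,u,v,.012,T)[:2] for u,v in q[:,0]],np.float32)
        (x,y),r=cv2.minEnclosingCircle(P); M=cv2.moments(q); ce=ray(c,M['m10']/M['m00'],M['m01']/M['m00'],.012,T)
        print(n,t,'circle',round(x,4),round(y,4),round(r,4),'centroid',ce[:2].round(4))
E
python3 m3.py; python3 -c "
import cv2,numpy as np
a=[cv2.imread(f'pics/k_{n}.png') for n in('scene0','top0','w0')]
cv2.imwrite('pics/kk.png',np.hstack([a[0][230:390,160:400],a[1][100:260,170:430],a[2][60:320,350:460][:160]]))"
```

```text
scene0 136.0 circle 0.6131 0.0514 0.1469 centroid [0.614  0.0658]
top0 132.0 circle 0.6024 0.0426 0.1557 centroid [0.6156 0.0458]
w0 130.0 circle 0.6124 0.0162 0.1039 centroid [0.6141 0.0285]
w0 130.0 circle 0.5963 0.1665 0.037 centroid [0.5993 0.1642]
```

```bash
sed -i 's/lab\[...,1\]\[m\]/bl[m]/; s/lab\[...,1\]>t/bl<t/; s/^    board=/    bl=cv2.GaussianBlur(c["color"],(0,0),2.0)[...,0]; board=/; s/((5,5))/((3,3))/g' m3.py; python3 m3.py
```

```text
scene0 101.0 circle 0.6019 0.1658 0.0342 centroid [0.6034 0.1663]
scene0 101.0 circle 0.6114 0.091 0.0345 centroid [0.6122 0.0921]
scene0 101.0 circle 0.6376 -0.0189 0.0739 centroid [ 0.6273 -0.0177]
top0 80.0 circle 0.5989 0.163 0.0324 centroid [0.5985 0.1632]
top0 80.0 circle 0.6069 0.0887 0.0325 centroid [0.6072 0.089 ]
top0 80.0 circle 0.6172 0.0154 0.0323 centroid [0.6161 0.0151]
top0 80.0 circle 0.6246 -0.0581 0.0319 centroid [ 0.6244 -0.0586]
w0 114.0 circle 0.6278 -0.0582 0.0326 centroid [ 0.6249 -0.0554]
w0 114.0 circle 0.6145 0.0535 0.0673 centroid [0.6058 0.0539]
w0 114.0 circle 0.5994 0.1629 0.0311 centroid [0.5993 0.1636]
```

Coaster targets, starting from the house: (.599,.164), (.608,.090), (.617,.015), (.625,-.059). I'll take pot_1 first, at (.4425,.070).

>>> step_arm --deltas '[-56,15,-50,0,50,-56,15,-100,0,50,-56,15,-150,0,50,-56,15,-200,0,50,-56,15,-250,0,50,-56,15,-290,0,50,-56,15,-305,0,50,-56,15,-305,0,50,-56,15,-305,0,50]'

```text
time: 3.15
position: [0.4426, 0.0712, 0.0915]
eef_rot: [-179.9, 0.0, 96.7]
wrist_force: [-0.1, 0.1, -0.0]
gripper_width: 0.0505
gripper_force: 0.0
```

```bash
cat > look.py <<'E'
from h import *; import sys
o,c,T=wrist(sys.argv[1]+'.png'); W=cloud(c,T)
print('tcp',o['position'].round(4),o['eef_rot'].round(2),o['time'])
for m,s,ce in blobs(green(c),100):
    p=W[m&(c['range_z']>0)]; zt=np.percentile(p[:,2],97); q=p[p[:,2]>zt-.006]
    (x,y),r=cv2.minEnclosingCircle(q[:,:2].astype(np.float32)); print('green',ce.round(),s[4],'zt',zt.round(4),'xy',round(x,4),round(y,4),round(r,4),'go',((np.array([x,y])-o['position'][:2])*1000).round(1))
E
python3 look.py a1
```

```text
tcp [0.4426 0.0712 0.0915] [-1.7995e+02  1.0000e-02  9.6660e+01] 3.15
green [323. 263.] 2899 zt 0.0408 xy 0.4426 0.0702 0.015 go [-0. -1.]
green [312. 426.] 1585 zt 0.0335 xy 0.449 -0.0502 0.0142 go [   6.4 -121.4]
```

View pics/a1.png

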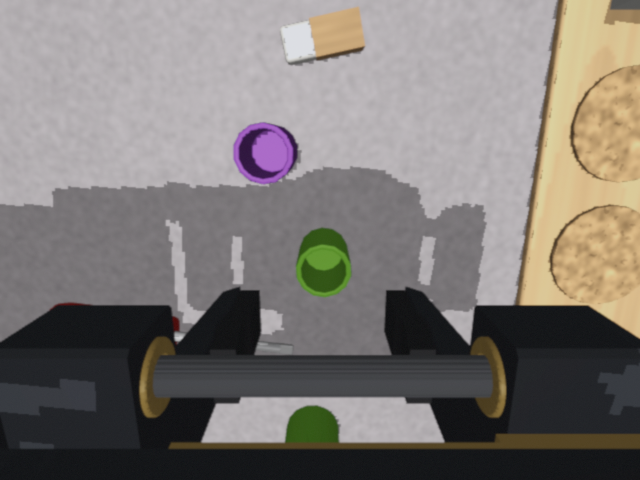

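pot_1 (323,263) is between the fingers, and the purple look-alike (265,152) is clear of them. Going down to grasp.

>>> step_arm --deltas '[0,-1,-45,0,50,0,-1,-83,0,50,0,-1,-83,0,50,0,-1,-83,0,20,0,-1,-83,0,20,0,-1,-83,0,20,0,-1,-83,0,20,0,-1,-83,0,20,0,-1,-83,0,20,0,-1,-60,0,20,0,-1,-20,0,20,0,-1,0,0,20]'

```text
time: 4.4
position: [0.4451, 0.0714, 0.0954]
eef_rot: [179.7, 0.0, 96.8]
wrist_force: [0.7, -0.5, -0.2]
gripper_width: 0.0289
gripper_force: 30.0
```

>>> step_arm --deltas '[40,24,10,0,20,80,48,10,0,20,120,72,10,0,20,157,94,10,0,20,157,94,10,0,20,157,94,0,0,20,157,94,0,0,20]'

```text
time: 5.1
position: [0.5976, 0.1644, 0.0898]
eef_rot: [-179.8, 0.0, 96.8]
wrist_force: [-0.2, -0.3, 0.1]
gripper_width: 0.0291
gripper_force: 30.0
```

```bash
python3 look.py b1
```

```text
tcp [0.5976 0.1644 0.0898] [-1.7979e+02  3.0000e-02  9.6750e+01] 5.1
green [322. 318.] 6036 zt 0.1191 xy 0.5973 0.1633 0.0159 go [-0.3 -1. ]
```

View pics/b1.png

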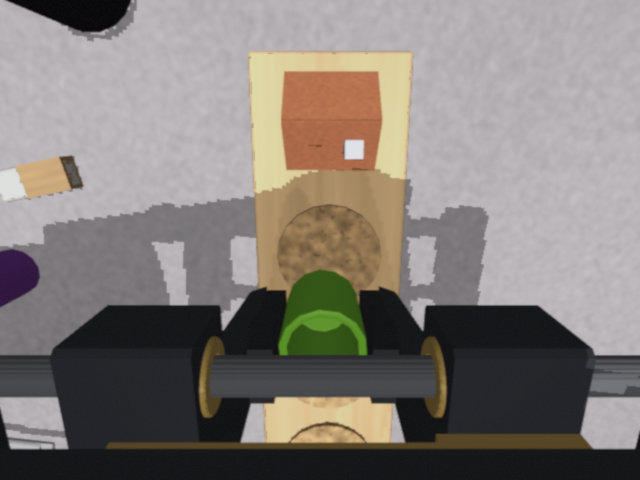

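The held pot is at (322,320) and the house at (332,120), with coaster 1 below spanning columns 278–381 and its top edge at row 205. I'll turn that into a centre.

```bash
python3 - <<'E'
from h import *
c=np.load('pics/b1.npz'); T=np.eye(4); T[:3,:3]=R.from_euler('xyz',[-179.79,.03,96.75],degrees=True).as_matrix(); T[:3,3]=[.5976,.1644,.0898]; T=T@c['mount']
l,r,t=[ray(c,*p,.012,T)[:2] for p in((278,250),(381,250),(330,205))]
d=np.array([-.116,.9933]); print(l,r,t,'diam',np.linalg.norm(l-r),'ctr from top',t-.031*d,'across mid',(l+r)/2)
E
```

```text
[0.57044632 0.16361202] [0.63079    0.17089253] [0.59759735 0.19391939] diam 0.06078130159053378 ctr from top [0.60119335 0.16312709] across mid [0.60061816 0.16725228]
```

>>> step_arm --deltas '[2,0,-30,0,20,2,0,-55,0,20,2,0,-69,0,20,2,0,-70,0,20,2,0,-70,0,20]'

```text
time: 5.65
position: [0.6012, 0.1646, 0.0215]
eef_rot: [-180.0, 0.0, 96.7]
wrist_force: [-0.0, 0.8, -0.7]
gripper_width: 0.0292
gripper_force: 30.0
```

>>> step_arm --deltas '[0,0,-1,0,20,0,0,-1,0,20,0,0,-1,0,40,0,0,-1,0,40,0,0,-1,0,40,0,0,-1,0,40,0,0,30,0,45,0,0,70,0,50,0,0,110,0,60,0,0,130,0,65,0,0,130,0,65]'

```text
time: 6.75
position: [0.605, 0.1659, 0.1561]
eef_rot: [179.5, -0.1, 96.8]
wrist_force: [0.2, 0.1, -0.2]
gripper_width: 0.0652
gripper_force: 0.0
```

```bash
python3 look.py c1
```

```text
tcp [0.605  0.1659 0.1561] [ 1.7952e+02 -5.0000e-02  9.6750e+01] 6.75
green [11. 72.] 1487 zt 0.0253 xy 0.3823 0.2485 0.0166 go [-222.6   82.6]
green [316. 239.] 1894 zt 0.053 xy 0.6014 0.1642 0.015 go [-3.6 -1.7]
```

pot_1 is standing at (.601,.164). Next is pot_4, the largest.

>>> step_arm --deltas '[-45,16,0,0,70,-90,32,0,0,70,-135,48,0,0,70,-180,64,0,0,70,-220,80,0,0,70,-240,86,0,0,70,-240,86,0,0,70,-240,86,0,0,70,-240,86,0,0,70]'

```text
time: 7.7
position: [0.3625, 0.2508, 0.1507]
eef_rot: [-180.0, 0.0, 96.7]
wrist_force: [-0.2, 0.2, 0.2]
gripper_width: 0.0697
gripper_force: 0.0
```

```bash
python3 look.py a4
```

```text
tcp [0.3625 0.2508 0.1507] [-1.7996e+02  4.0000e-02  9.6720e+01] 7.7
green [323. 246.] 6468 zt 0.0767 xy 0.3626 0.2514 0.0253 go [0.  0.6]
```

View pics/a4.png

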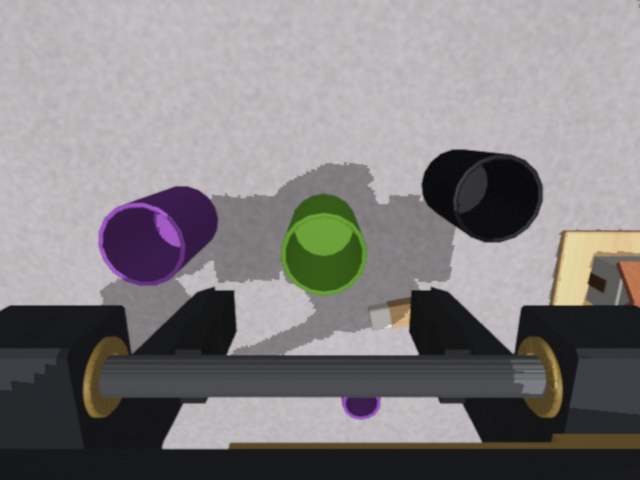

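pot_4 (323,254) is centred between the fingers, with purple (143,243) and black (498,198) clear. Going down to grasp.

>>> step_arm --deltas '[0,1,-45,0,70,0,1,-90,0,70,0,1,-117,0,70,0,1,-117,0,70,0,1,-117,0,40,0,1,-117,0,40,0,1,-117,0,40,0,1,-117,0,40,0,1,-117,0,40,0,1,-117,0,40]'

```text
time: 8.75
position: [0.3638, 0.2531, 0.0363]
eef_rot: [179.8, -0.1, 96.8]
wrist_force: [1.3, -1.7, 6.5]
gripper_width: 0.05
gripper_force: 30.0
```

>>> step_arm --deltas '[0,0,0,0,40,0,0,0,0,40]'

```text
time: 8.95
position: [0.3638, 0.2531, 0.0363]
eef_rot: [179.8, -0.1, 96.8]
wrist_force: [1.3, -0.2, 6.9]
gripper_width: 0.0502
gripper_force: 30.0
```

>>> step_arm --deltas '[0,0,40,0,40,0,0,80,0,40,25,-30,100,0,40,55,-65,100,0,40,85,-100,100,0,40,115,-135,100,0,40,145,-170,100,0,40,175,-205,100,0,40,205,-240,100,0,40,235,-275,100,0,40,262,-312,100,0,40,262,-312,100,0,40]'

```text
time: 10.15
position: [0.6271, -0.0643, 0.1348]
eef_rot: [179.8, 0.1, 96.5]
wrist_force: [0.4, -0.5, -1.8]
gripper_width: 0.0502
gripper_force: 30.0
```

>>> step_arm --deltas '[0,0,0,0,40,0,0,0,0,40,0,0,0,0,40]'

```text
time: 10.45
position: [0.6229, -0.0585, 0.1342]
eef_rot: [-180.0, -0.0, 96.8]
wrist_force: [0.2, 1.1, -1.3]
gripper_width: 0.0497
gripper_force: 30.0
```

```bash
python3 look.py b4
```

```text
tcp [ 0.6229 -0.0585  0.1342] [-1.7995e+02 -3.0000e-02  9.6830e+01] 10.45
green [ 54. 216.] 5321 zt 0.0526 xy 0.451 -0.0618 0.019 go [-171.9   -3.2]
green [322. 304.] 13807 zt 0.1743 xy 0.6218 -0.0546 0.0247 go [-1.2  4. ]
green [323. 414.] 4229 zt 0.1746 xy 0.6238 -0.07 0.0226 go [  0.9 -11.5]
```

View pics/b4.png

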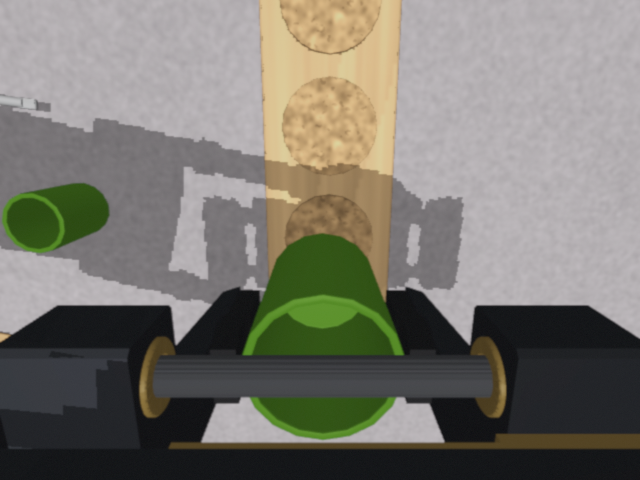

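The pot_4 rim is an ellipse spanning rows 297–438 and columns 244–403. Coaster 3 spans columns 282–377 and rows 77–173. Coaster 4's top edge is at (329,195), with sides at 286 and 372.

```bash
python3 - <<'E'
from h import *
c=np.load('pics/b4.npz'); T=np.eye(4); T[:3,:3]=R.from_euler('xyz',[-179.95,-.03,96.83],degrees=True).as_matrix(); T[:3,3]=[.6229,-.0585,.1342]; T=T@c['mount']
f=lambda u,v,z=.012: ray(c,u,v,z,T)[:2]; d=np.array([-.116,.9933])
print('rim', (f(323,297,.1743)+f(323,438,.1743))/2,(f(244,367,.1743)+f(403,367,.1743))/2)
k3=(f(329,77)+f(329,173))/2; print('k3',k3,(f(282,126)+f(377,126))/2,'k4',k3-.075*d,'top',f(329,195)-.031*d,(f(286,232)+f(372,232))/2)
E
```

```text
rim [ 0.62266372 -0.05988681] [ 0.622632   -0.05838459]
k3 [0.61772235 0.01465242] [0.61800562 0.01499393] k4 [ 0.62642235 -0.05984508] top [ 0.62689593 -0.06052913] [ 0.62653127 -0.05546572]
```

>>> step_arm --deltas '[3,-1,-30,0,40,3,-1,-60,0,40,3,-1,-80,0,40,3,-1,-84,0,40,3,-1,-84,0,40,3,-1,-84,0,40]'

```text
time: 11.1
position: [0.6277, -0.0605, 0.0516]
eef_rot: [179.9, 0.0, 96.8]
wrist_force: [0.8, 0.2, -0.7]
gripper_width: 0.0497
gripper_force: 30.0
```

>>> step_arm --deltas '[-1,0,-3,0,40,-1,0,-3,0,40,-1,0,-3,0,40]'

```text
time: 11.4
position: [0.6268, -0.0609, 0.0483]
eef_rot: [179.9, 0.0, 96.7]
wrist_force: [-0.4, 0.6, 1.1]
gripper_width: 0.0501
gripper_force: 30.0
```

Contact is light, so I'll release and rise, then go towards pot_3 at (.385,-.240).

>>> step_arm --deltas '[0,0,0,0,65,0,0,0,0,65,0,0,0,0,65,0,0,0,0,65,0,0,30,0,65,0,0,70,0,65,0,0,110,0,65,0,0,110,0,65,0,0,110,0,65]'

```text
time: 12.3
position: [0.6269, -0.061, 0.1589]
eef_rot: [179.8, 0.0, 96.8]
wrist_force: [-0.1, -0.6, -0.7]
gripper_width: 0.0647
gripper_force: 0.0
```

```bash
python3 look.py c4
```

```text
tcp [ 0.6269 -0.061   0.1589] [1.7983e+02 4.0000e-02 9.6750e+01] 12.3
green [ 70. 205.] 4333 zt 0.0525 xy 0.4509 -0.0615 0.0189 go [-176.1   -0.6]
green [322. 250.] 6864 zt 0.0887 xy 0.6268 -0.0625 0.0257 go [-0.1 -1.5]
```

>>> step_arm --deltas '[-40,-30,0,0,65,-80,-60,0,0,65,-120,-90,0,0,65,-160,-120,0,0,65,-200,-150,0,0,65,-241,-180,-15,0,65,-241,-180,-15,0,65,-241,-180,-15,0,65,-241,-180,-15,0,65]'

```text
time: 13.25
position: [0.3852, -0.2403, 0.1416]
eef_rot: [-180.0, -0.1, 96.7]
wrist_force: [-0.1, 0.1, 0.4]
gripper_width: 0.0652
gripper_force: 0.0
```

```bash
python3 look.py a3
```

```text
tcp [ 0.3852 -0.2403  0.1416] [-1.7996e+02 -7.0000e-02  9.6740e+01] 13.25
green [321. 247.] 4788 zt 0.0646 xy 0.384 -0.2407 0.022 go [-1.2 -0.5]
```

>>> step_arm --deltas '[-1,-1,-45,0,65,-1,-1,-90,0,65,-1,-1,-115,0,65,-1,-1,-117,0,65,-1,-1,-117,0,65,-1,-1,-117,0,30,-1,-1,-117,0,30,-1,-1,-117,0,30,-1,-1,-117,0,30,-1,-1,-117,0,30,-1,-1,-117,0,30]'

```text
time: 14.4
position: [0.3853, -0.2427, 0.027]
eef_rot: [179.9, 0.1, 96.7]
wrist_force: [0.4, 1.3, 7.3]
gripper_width: 0.0434
gripper_force: 30.0
```

>>> step_arm --deltas '[0,0,40,0,30,0,0,80,0,30,15,20,105,0,30,45,50,105,0,30,75,85,105,0,30,105,118,105,0,30,135,150,105,0,30,165,185,105,0,30,195,215,105,0,30,220,245,105,0,30,233,256,105,0,30,233,256,105,0,30]'

```text
time: 15.6
position: [0.6182, 0.0153, 0.1304]
eef_rot: [180.0, 0.0, 96.9]
wrist_force: [0.8, -0.9, -1.0]
gripper_width: 0.0437
gripper_force: 30.0
```

>>> step_arm --deltas '[0,0,0,0,30,0,0,0,0,30,0,0,0,0,30]'

```text
time: 15.9
position: [0.616, 0.0128, 0.1304]
eef_rot: [-180.0, 0.0, 96.7]
wrist_force: [-0.1, -0.0, -0.7]
gripper_width: 0.0432
gripper_force: 30.0
```

```bash
python3 look.py b3
```

```text
tcp [0.616  0.0128 0.1304] [-1.7996e+02  1.0000e-02  9.6660e+01] 15.9
green [329.   5.] 427 zt 0.0376 xy 0.6029 0.1513 0.0075 go [-13.  138.5]
green [323. 305.] 12094 zt 0.1678 xy 0.6143 0.0157 0.0224 go [-1.7  3. ]
green [ 68. 305.] 1816 zt 0.0527 xy 0.4965 -0.0116 0.0826 go [-119.5  -24.4]
green [326. 416.] 3103 zt 0.1679 xy 0.6172 -0.0005 0.0152 go [  1.2 -13.3]
```

View pics/b3.png

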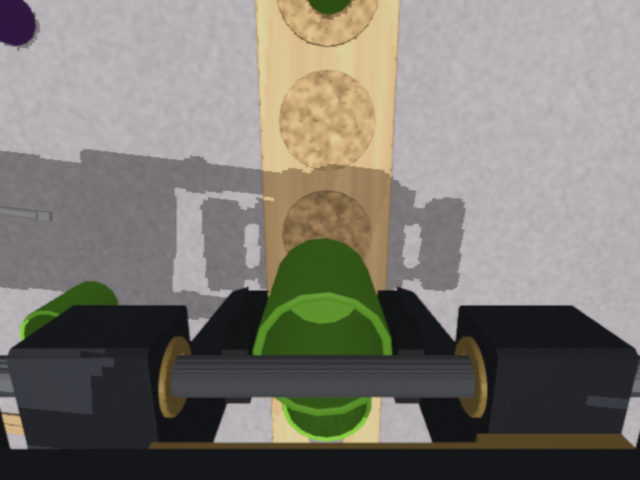

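The held rim of pot_3 spans rows 293–414 and columns 255–391. Coaster 2 spans columns 279–376 and rows 70–170.

```bash
python3 - <<'E'
from h import *
c=np.load('pics/b3.npz'); T=np.eye(4); T[:3,:3]=R.from_euler('xyz',[-179.96,.01,96.66],degrees=True).as_matrix(); T[:3,3]=[.616,.0128,.1304]; T=T@c['mount']
f=lambda u,v,z=.012: ray(c,u,v,z,T)[:2]; d=np.array([-.116,.9933])
print('rim', (f(323,293,.1678)+f(323,414,.1678))/2,(f(255,354,.1678)+f(391,354,.1678))/2)
k2=(f(327,70)+f(327,170))/2; print('k2',k2,(f(279,120)+f(376,120))/2,'k3',k2-.075*d,'top',f(326,191)-.031*d)
E
```

```text
rim [0.61533836 0.01493758] [0.6152436  0.01572749]
k2 [0.60938425 0.08862814] [0.60958172 0.08964401] k3 [0.61808425 0.01413064] top [0.61766136 0.01367782]
```

>>> step_arm --deltas '[2,0,-30,0,30,2,0,-60,0,30,2,0,-85,0,30,2,0,-89,0,30,2,0,-89,0,30,2,0,-89,0,30]'

```text
time: 16.55
position: [0.6198, 0.0138, 0.0427]
eef_rot: [179.9, 0.0, 96.7]
wrist_force: [0.9, 0.3, 0.1]
gripper_width: 0.0432
gripper_force: 30.0
```

>>> step_arm --deltas '[-1,0,-4,0,30,-1,0,-4,0,30,-1,0,-4,0,30]'

```text
time: 16.85
position: [0.6197, 0.0141, 0.039]
eef_rot: [179.8, 0.0, 96.8]
wrist_force: [2.3, -0.5, 4.6]
gripper_width: 0.0432
gripper_force: 30.0
```

>>> step_arm --deltas '[0,0,0,0,58,0,0,0,0,58,0,0,0,0,58,0,0,0,0,58,0,0,30,0,58,0,0,70,0,58,0,0,110,0,58,0,0,115,0,58,0,0,115,0,58]'

```text
time: 17.75
position: [0.6191, 0.0142, 0.1543]
eef_rot: [179.8, 0.0, 96.7]
wrist_force: [0.2, -1.1, -0.9]
gripper_width: 0.058
gripper_force: 0.0
```

```bash
python3 look.py c3
```

```text
tcp [0.6191 0.0142 0.1543] [1.7979e+02 2.0000e-02 9.6750e+01] 17.75
green [323.  11.] 927 zt 0.0528 xy 0.6026 0.1546 0.0114 go [-16.6 140.4]
green [323. 243.] 4872 zt 0.0767 xy 0.6189 0.0158 0.0221 go [-0.3  1.7]
green [ 93. 292.] 1757 zt 0.0524 xy 0.5011 -0.0054 0.079 go [-118.1  -19.6]
green [320. 328.] 3563 zt 0.0882 xy 0.6248 -0.0478 0.0205 go [  5.6 -62. ]
green [320. 404.] 757 zt 0.089 xy 0.6227 -0.027 0.0611 go [  3.6 -41.1]
```

>>> step_arm --deltas '[-40,-18,0,0,58,-80,-36,0,0,58,-120,-54,0,0,58,-167,-75,-20,0,58,-167,-75,-30,0,58,-167,-75,-30,0,58,-167,-75,-30,0,58]'

```text
time: 18.5
position: [0.4513, -0.0606, 0.1216]
eef_rot: [-179.9, -0.0, 96.7]
wrist_force: [0.7, 0.3, 0.3]
gripper_width: 0.0582
gripper_force: 0.0
```

```bash
python3 look.py a2
```

```text
tcp [ 0.4513 -0.0606  0.1216] [-1.7994e+02 -4.0000e-02  9.6740e+01] 18.5
green [608. 156.] 4638 zt 0.0686 xy 0.6042 0.0113 0.0152 go [152.9  71.9]
green [322. 251.] 3678 zt 0.0527 xy 0.4503 -0.061 0.0184 go [-1.  -0.4]
green [594. 276.] 5938 zt 0.087 xy 0.5552 -0.0399 0.0539 go [103.9  20.7]
```

>>> step_arm --deltas '[-1,0,-45,0,58,-1,0,-85,0,58,-1,0,-103,0,58,-1,0,-104,0,58,-1,0,-104,0,58,-1,0,-104,0,25,-1,0,-104,0,25,-1,0,-104,0,25,-1,0,-104,0,25,-1,0,-104,0,25,-1,0,-104,0,25]'

```text
time: 19.65
position: [0.4514, -0.0611, 0.0198]
eef_rot: [179.8, 0.0, 96.7]
wrist_force: [0.1, 0.8, 6.0]
gripper_width: 0.0368
gripper_force: 30.0
```

>>> step_arm --deltas '[0,0,40,0,25,0,0,80,0,25,15,15,105,0,25,45,45,105,0,25,75,75,105,0,25,105,105,105,0,25,135,130,105,0,25,158,150,105,0,25,158,150,105,0,25,158,150,105,0,25,158,150,105,0,25,158,150,105,0,25]'

```text
time: 20.85
position: [0.6069, 0.0883, 0.1232]
eef_rot: [-179.9, 0.0, 96.7]
wrist_force: [-0.2, -0.6, -0.4]
gripper_width: 0.037
gripper_force: 30.0
```

```bash
python3 look.py b2
```

```text
tcp [0.6069 0.0883 0.1232] [-1.7994e+02  1.0000e-02  9.6700e+01] 20.85
green [331. 117.] 1548 zt 0.0531 xy 0.6014 0.1641 0.0149 go [-5.5 75.8]
green [323. 312.] 8606 zt 0.1559 xy 0.6061 0.0894 0.0184 go [-0.7  1.1]
green [327. 420.] 2904 zt 0.1551 xy 0.6082 0.0718 0.0073 go [  1.4 -16.4]
```

>>> step_arm --deltas '[2,0,-30,0,25,2,0,-60,0,25,2,0,-85,0,25,2,0,-90,0,25,2,0,-91,0,25,2,0,-91,0,25,2,0,-91,0,25]'

```text
time: 21.6
position: [0.6104, 0.0889, 0.0332]
eef_rot: [179.9, 0.0, 96.7]
wrist_force: [-0.2, -0.1, -0.2]
gripper_width: 0.0369
gripper_force: 30.0
```

>>> step_arm --deltas '[-1,0,-2,0,25,-1,0,-2,0,25,-1,0,-2,0,52,-1,0,-2,0,52,-1,0,-2,0,52,-1,0,-2,0,52,-1,0,30,0,52,-1,0,70,0,52,-1,0,110,0,52,-1,0,150,0,52,-1,0,160,0,52]'

```text
time: 22.7
position: [0.6121, 0.0895, 0.1983]
eef_rot: [179.5, 0.0, 96.8]
wrist_force: [0.8, 0.2, 1.1]
gripper_width: 0.0517
gripper_force: 0.0
```

>>> step_arm --deltas '[-50,0,40,0,52,-100,0,80,0,52,-120,0,120,0,52,-130,-20,150,0,52,-130,-20,150,0,52,-130,-20,150,0,52,-130,-20,150,0,52]'

```text
time: 23.4
position: [0.4786, 0.0691, 0.3405]
eef_rot: [-179.9, -0.0, 96.7]
wrist_force: [0.3, 0.9, -0.0]
gripper_width: 0.0516
gripper_force: 0.0
```

```bash
python3 look.py f; python3 - <<'E'
from h import *
a=snap('scene','fs.png'); b=snap('top','ft.png')
cv2.imwrite('pics/fin.png',np.vstack([cv2.resize(a['color'][180:400,150:470],None,fx=1.5,fy=1.5),cv2.resize(b['color'][90:220,160:440],(480,223))]))
E
```

```text
tcp [0.4786 0.0691 0.3405] [-1.7986e+02 -1.0000e-02  9.6730e+01] 23.4
green [446. 123.] 840 zt 0.0531 xy 0.6012 0.1643 0.0151 go [122.5  95.2]
green [442. 194.] 1216 zt 0.065 xy 0.6094 0.089 0.0183 go [130.8  19.9]
green [439. 258.] 1762 zt 0.0768 xy 0.6187 0.0162 0.0217 go [140.1 -52.9]
green [444. 308.] 337 zt 0.3671 xy 0.518 0.0846 0.0009 go [39.4 15.4]
```

View pics/fin.png

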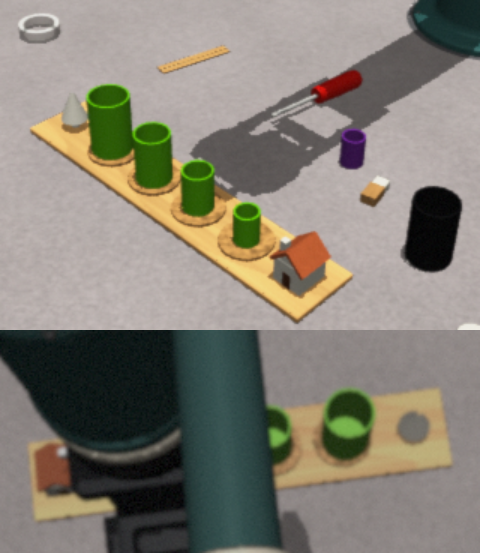

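The picture shows all four pots upright and centred to within about 2 mm, in height order with the shortest beside the house (fin.png, pots from (245,230) to (110,125)). The gripper is clear of everything, so I'm handing in.

```bash
python3 -c "
from bench import arm; print(arm.close_job())"
```

```text
the job is handed in; nothing more can be done
None
```

All four green pots are standing on the coasters, centred to within about 2 mm, shortest next to the house and tallest at the far end; the arm is clear, and the job was handed in at about 23 s.

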